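# Bench test of a twist-release stop button

### The arm

A 7-joint arm with a two-finger parallel gripper is mounted at the origin on a cart in front of the work surface, level with it; the furniture and walls round the work are solid. World frame = base frame: x ahead of the robot, y to its left, z up, the work surface at z = 0. Lengths are in mm, angles in rad, forces in N, time in s.
With the tool pointing down it reaches from about 425 to 975 mm from the base axis. Payload 16.7 kg.
Tool frame: the origin (TCP) lies at the very end of the fingers, on their centre line; the grasp point (between the pads) lies 19 mm behind it (robot.pinch_z is the distance from the TCP to the grasp point, in mm); x points along the fingers, z is the direction in which the jaws open and shut, and the axes are right-handed (so a half turn about x gives the same grasp; the last joint's range is limited). The gripper opens to 85 mm and grips with 20 to 120 N. Pads are 22 mm wide; open, the fingers measure 114 mm over their backs; the gripper's body (76 mm by 85 mm) begins 54 mm behind the grasp point. The pads swing forward as they close: fully open they stand 13 mm farther back than shut.
Start: joints at [-1.282, 0.426, 0.074, 1.606, -0.034, 1.111, -0.067], TCP at [286.776, 611.012, 231.302] pointing down, gripper open.
Joint ranges: [-2.85, 2.85], [-0.5, 2.14], [-1.23, 1.37], [0.21, 2.46], [-1.02, 4.16], [0.16, 2.05], [-2.73, 2.73]. Speed limits (rad/s): [1.89, 1.89, 2.39, 2.39, 3.01, 3.01, 3.01].

### API

Orientations are given as a unit quaternion [w, x, y, z].
In Python, from rig import robot gives the robot as it stands.
- The arm moves only by the tool apply_moves, never from a script. Its argument "commands" is a list of rows, each a list of 5 numbers: the shift along the tool's x, y, z in m, then the turn about the tool's x in rad, then the opening, from 0 (shut) to 1 (fully open). In form: [[x, y, z, turn, fingers], ...]. A call has exactly 5 rows; each row shifts and turns the commanded pose from where the row before left it, along the tool's axes as they then stand; what a row does not reach is not made up. A row lasts 1/8 s, in which the tool goes at most 62.5 mm and 10.7 degrees, less where a joint would pass 70% of its speed; a pose out of reach is approached as far as the arm can. A call with a gripper value outside its range is refused whole. The fingers move at their own pace and stop on an object; "force" is the grip in N (left out, the last holds). Time passes only in rows, so rows that do not move let the fingers close, or fill a call up. It gives the time, the measured TCP pose, the force and the opening at its end, in the units of the state.
- robot.get_obs(): the state, without advancing time (a new reading comes with each control period).
- robot.snapshot(name): name is "scene" or "top" or "wrist"; returns the picture (384x512x3 uint8, red, green, blue); there is no depth.
- robot.get_calibration(name): a dict with "K" (3x3 intrinsics, pixels), "k1" (the pictures are not rectified: a ray, as slopes to the right and down, at radius r is drawn at 1 + k1 r^2 times it, then the intrinsics apply), "world_from_camera" (4x4, takes a point from camera to world coordinates); the wrist camera has in their place "hand_eye" (4x4, takes a point from camera to tool coordinates, whose origin is the TCP and whose axes are the tool frame's). Camera axes: x right, y down, z forward; pixel columns grow to the right and rows downward; lengths in mm; the calibration is good to about 2 mm. A picture is of the moment at which its call begins: read the wrist's pose just before it. get_calibration takes no time and is no camera call.
- robot.sign_off(): hands the job in, once; it reports no verdict.
Trained networks look in the newest picture that a camera, given by its name, has taken for a name from the list of things; names that differ only in an ending like _2 or _b are one class to them, and where a whole thing is asked for, a point or a joint stands for the part that bears it (a point fixed in the world has none). Each returns a list of dicts, best first, with "score" (0 to 1); they miss things now and then, are a little off and sometimes report something else, mostly with a low value. They report only what shows in the picture. A call takes as long as a camera call.
- robot.spot_in(name, camera): "point" ([column, row] in pixels, amid what is visible of it).
The state is a dict: "time_s": time; "qpos": joint angles; "joint_vel": joint speeds; "tau": joint torques, N m; "position": TCP position; "tool_rot": TCP orientation; "ft_force": force on the tool from outside, world axes, zero at the start; "ft_torque": the same for the moment, N m; "grip_width": opening from 0.0 (shut) to 1.0 (fully open).
Only numpy, scipy, OpenCV 4.12 (cv2) and the standard library are available. Lean on these libraries where they do the work, as an engineer would, in place of code of your own. Each camera call takes 0.05 s, during which the arm holds its last target.

### The job

Test the stop button of the loose control box on the desk: press its winged mushroom head straight down until it latches in, and take the finger off so that it is seen to stay in. Then push one of its wings round clockwise (seen from above) with a fingertip until the latch lets go, and leave the button standing fully out with its wings sprung back. Do not grip the button or lift or shove the box, leave the small start button unpressed, and do not disturb the tape roll, the vial or the stopper.

Things in the scene. Friction and masses are not known exactly. Their poses are not given: they have to be found in the camera images.
- station: loose grey cast control box, 100 (x) x 170 (y) x 60 mm high (lid surface 60 mm above the desk), about 2.6 kg in all, on four rubber feet; origin at the centre of its underside; z up. The big winged mushroom stop button stands on its lid 38 mm from the centre towards the box's +y end, a small start button 52 mm from the centre towards the -y end, in which end there is also a short black cable gland. The box may stand at any yaw.
- stop_button (a joint): how far the mushroom head is pressed in, m: 0 fully out, 0.008 fully in and latched. It snaps to either end: pressing it takes about 5 N at first, falling to nothing half-way in, after which it drops in by itself and stays in when let go.
- stop_twist (a joint): twist of the mushroom head about its upright axis, rad: 0 at rest, grows clockwise seen from above, end stop at 0.7. A light spring turns it back to 0 (pushing it round takes about 3 to 5 N at a wing). When the head is latched in, twisting slowly lifts it, and between about 0.4 and 0.5 rad the latch lets go and the head rises fully out.
- stop_head: the black mushroom head: round cap 50 mm in diameter with a domed top and two opposite straight wings along its own +x and -x axes. Origin on the axis at the underside of the cap (20 mm above the lid when out, 12 mm when in); z up; at rest its axes are parallel to those of the box. The wings are 16 mm wide, reach from the cap to 48 mm from the axis, and span 2 to 14 mm above the origin; the top of the dome is 25 mm above it.
- stop_top (a point): the middle of the domed top of the mushroom head, where it is pressed (105 mm above the desk when out)
- wing_a (a point): on the wing along the head's +x axis, 42 mm from the turning axis, half-way up the wing; moves and turns with the head. To turn clockwise it is pushed on its +y side, towards the head's -y.
- wing_b (a point): the same point on the opposite wing (head's -x axis); to turn clockwise it is pushed on its -y side, towards the head's +y
- stop_side_a: the long side of cap and wings that faces the head's +y (same origin and axes as the head); touching this side and the other at once counts as gripping
- stop_side_b: the long side of cap and wings that faces the head's -y (same origin and axes as the head)
- start_button (a joint): how far the small start button is pressed, m: 0 to 0.004; must stay unpressed
- start_top (a point): top middle of the small round start button, 22 mm in diameter, set in a 36 mm guard ring that stands 6 mm above the lid
- tape_roll: loose roll of brown tape lying flat, 96 mm across, 48 mm high; origin at the middle of its underside
- vial: loose small glass vial with a black cap, upright, 21 mm across, 51 mm high; origin at the middle of its underside
- stopper: loose small black rubber stopper standing on its narrow end, 24 mm across, 24 mm high; origin at the middle of its underside

How it is judged:
By the outcome, as a careful person would: the job done as asked, in the order asked, and still so for the second after the job is handed in, with the robot touching nothing.
It also fails if it takes over 45 s, if anything falls off the work surface, if the arm or the gripper's body presses on something with over 40 N, if the wrist force passes 120 N, or if a joint passes its speed limit or range.

## Working session

There is one attempt and no reset: what is moved stays moved. The work goes in short steps, Python scripts to look and compute and a tool call to move; the robot and the scene stay as the last step left them, time stands still between calls to the robot, and variables do not carry over. Pictures are saved under pics/ and viewed, and the job is handed in when it is done.

Besides the shell and the picture viewer there is one more tool, called after "Emit:" by a JSON object that holds its "op" and its "data", one argument or row to a line. apply_moves: Moves the arm, as the interface text tells. Its arguments: {"type":"object","properties":{"commands":{"type":"array"},"force":{"type":"number"}},"required":["commands"]}

```bash
mkdir -p pics; ls; python3 - <<'E'
from rig import robot
import cv2,numpy as np
o=robot.get_obs();print(o)
for n in("scene","top","wrist"):
    im=robot.snapshot(n);cv2.imwrite(f"pics/{n}0.png",im[:,:,::-1]);c=robot.get_calibration(n);print(n,c)
    for t in("stop_top","start_top","station","tape_roll","vial","stopper","wing_a"):
        try:print(t,[(x["score"],x["point"]) for x in robot.spot_in(t,n)][:3])
        except Exception as e:print(t,e)
E
```

```text
pics
{'time_s': 0.0, 'qpos': array([-1.28146608,  0.42670261,  0.07384748,  1.60664751, -0.03410589,
        1.11080399, -0.06711142]), 'joint_vel': array([ 0.00230117,  0.00181241,  0.00031068,  0.00023605, -0.00068183,
        0.00151175,  0.0008435 ]), 'tau': array([-1.11561309e-03, -9.49826932e+01,  3.76009718e+00, -4.63485897e+01,
        1.91727706e-02,  1.06511271e-02, -1.43026646e-04]), 'position': array([286.63648562, 610.64197225, 230.61223616]), 'tool_rot': array([ 0.59647896, -0.37944241,  0.59722113,  0.37889738]), 'ft_force': array([ 0.28228337, -0.42829502, -0.48944912]), 'ft_torque': array([ 0.01930835,  0.04136756, -0.02955555]), 'grip_width': 1.0014091713935838}
scene {'K': array([[383.41922633,   0.        , 262.49381576],
       [  0.        , 383.41922633, 200.13413234],
       [  0.        ,   0.        ,   1.        ]]), 'k1': -0.055426657360870414, 'world_from_camera': array([[ 7.52300473e-01, -2.75046458e-01,  5.98659707e-01,
        -1.28228439e+02],
       [-6.58818686e-01, -3.15992527e-01,  6.82720047e-01,
        -8.21954218e+02],
       [ 1.39226305e-03,
[... 1166 characters left out ...]
ing_a [(0.88, [295.3, 203.1])]
wrist {'K': array([[275.70043731,   0.        , 256.16245322],
       [  0.        , 275.70043731, 192.69258688],
       [  0.        ,   0.        ,   1.        ]]), 'k1': -0.0493353602276658, 'hand_eye': array([[-4.68360782e-04, -2.88981819e-01,  9.57334471e-01,
        -1.42732203e+02],
       [-1.17946007e-03, -9.57333750e-01, -2.88982179e-01,
         7.22811725e+01],
       [ 9.99999195e-01, -1.26448571e-03,  1.07535066e-04,
         1.00242655e+00],
       [ 0.00000000e+00,  0.00000000e+00,  0.00000000e+00,
         1.00000000e+00]])}
stop_top [(0.54, [104.1, 375.6])]
start_top []
station []
tape_roll [(0.88, [102.4, 376.7])]
vial []
stopper []
wing_a []
```

```bash
python3 - <<'E'
import cv2
for n,(x,y,w,h) in {"scene":(180,130,200,150),"top":(150,110,240,160)}.items():
    im=cv2.imread(f"pics/{n}0.png")[y:y+h,x:x+w];im=cv2.resize(im,None,fx=800/w if w==200 else 3.3,fy=800/w if w==200 else 3.3,interpolation=cv2.INTER_CUBIC);cv2.imwrite(f"pics/{n}0z.png",im)
E
```

```text
(no output)
```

View pics/scene0z.png

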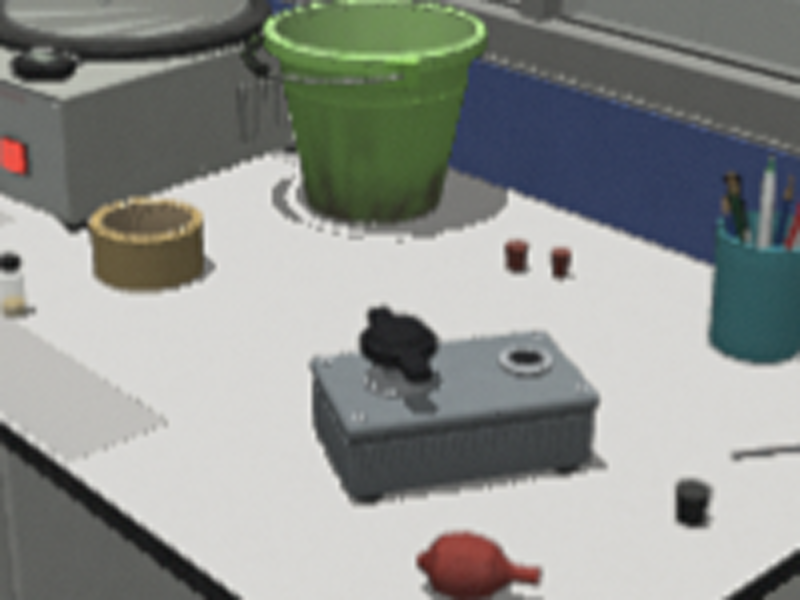

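View pics/top0z.png

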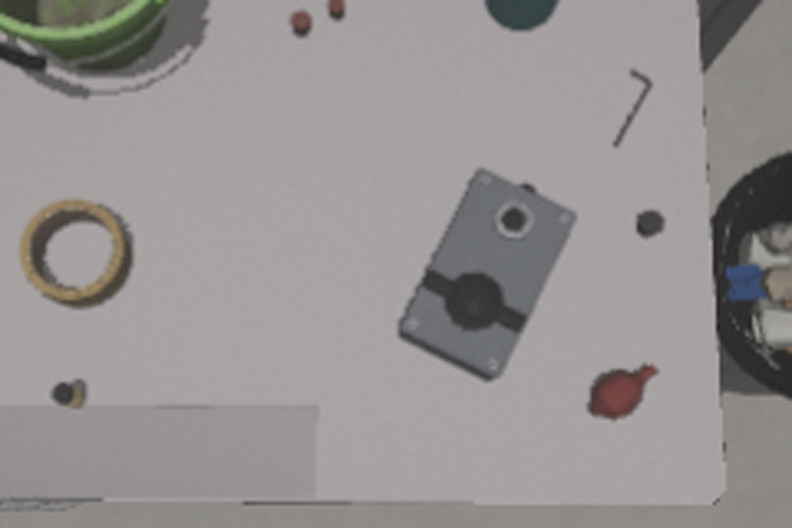

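View pics/scene0.png

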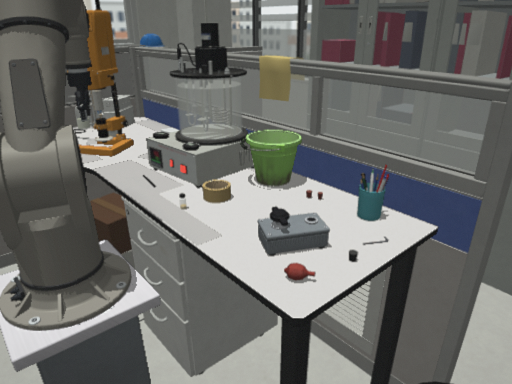

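View pics/top0.png

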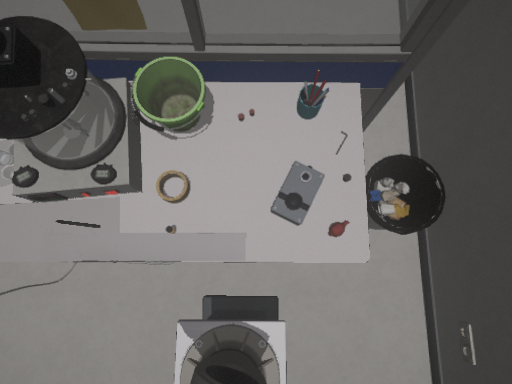

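The top view shows the box with its stop button at about (294, 201) and its start button at about (306, 176). Next I'll fit the box pose.

```bash
cat > h.py <<'E'
from rig import robot
import numpy as np,cv2
from scipy.spatial.transform import Rotation as R
from scipy.optimize import least_squares
def toolT(o=None):
    o=o or robot.get_obs();T=np.eye(4);q=o["tool_rot"];T[:3,:3]=R.from_quat([q[1],q[2],q[3],q[0]]).as_matrix();T[:3,3]=o["position"];return T
def camT(n,o=None):
    c=robot.get_calibration(n);return c,(c["world_from_camera"] if "world_from_camera" in c else toolT(o)@c["hand_eye"])
def proj(n,P,T=None):
    c=robot.get_calibration(n);T=camT(n)[1] if T is None else T
    p=(np.linalg.inv(T)@np.c_[P,np.ones(len(P))].T)[:3].T;s=p[:,:2]/p[:,2:];s=s*(1+c["k1"]*(s**2).sum(1,keepdims=True));K=c["K"]
    return s*[K[0,0],K[1,1]]+K[:2,2]
def box2w(x,y,yaw,P):
    P=np.array(P,float);c,s=np.cos(yaw),np.sin(yaw);return np.c_[x+c*P[:,0]-s*P[:,1],y+s*P[:,0]+c*P[:,1],P[:,2]]
E
python3 - <<'E'
from h import *
z=lambda l:np.array(l)/3.3+[150,110]
px=z([(480,168),(577,214),(496,380),(400,332),(474,298),(514,219)])
# +y end near the stop. corners: unknown; seen from above image: up=+x world-ish,left=+y
P=[(-50,-85,60),(50,-85,60),(50,85,60),(-50,85,60),(0,38,103),(0,-52,64)]
for flip in(0,1):
    Q=np.array(P,float)
    if flip:Q[:4,0]*=-1
    for y0 in (0,1.5,3,4.5):
        f=lambda p:(proj("top",box2w(*p[:2]*1,p[2],Q))-px).ravel()
        r=least_squares(f,[600,-150,y0],x_scale=[100,100,1]);print(flip,r.cost,r.x,np.round(r.fun.reshape(-1,2),1).tolist() if r.cost<20 else "")
        if r.cost<20:
            x=r.x;W=box2w(*x,[(0,38,105),(42,38,88),(-42,38,88),(0,-52,64)]);print(W);print(proj("scene",W))
E
```

```text
0 2177.789314891075 [ 524.33569366 -197.02355475    1.10789701] 
0 2177.7893122753235 [ 524.33565075 -197.02367218    1.10798203] 
0 2177.7893128454098 [ 524.33564761 -197.02368082    1.10798852] 
0 2177.78931361676 [ 524.33568859 -197.02356888    7.39109227] 
1 1.2978465708398688 [ 523.54511266 -197.30121448    1.11044488] [[-0.3, -0.1], [0.0, 0.2], [0.7, -0.3], [-0.6, -0.8], [0.5, 0.4], [-0.2, 0.6]]
[[ 489.50104878 -180.41922069  105.        ]
 [ 508.16009455 -142.79157114   88.        ]
 [ 470.84200301 -218.04687025   88.        ]
 [ 570.1317264  -220.40289019   64.        ]]
[[278.51930642 210.11909184]
 [273.85014185 209.10848437]
 [283.28599436 223.35890798]
 [310.25114766 220.03876038]]
1 1.2978465708398317 [ 523.54511268 -197.30121446    1.11044488] [[-0.3, -0.1], [0.0, 0.2], [0.7, -0.3], [-0.6, -0.8], [0.5, 0.4], [-0.2, 0.6]]
[[ 489.50104875 -180.41922076  105.        ]
 [ 508.16009442 -142.79157116   88.        ]
 [ 470.84200309 -218.04687037   88.        ]
 [ 570.13172648 -220.40289005   64.        ]]
[[278.51930643 210.11909185]
 [273.85014182 209.10848438]
 [283.28599442
[... 228 characters left out ...]
    ]
 [ 508.16009442 -142.79157116   88.        ]
 [ 470.84200309 -218.04687038   88.        ]
 [ 570.13172648 -220.40289005   64.        ]]
[[278.51930643 210.11909185]
 [273.85014182 209.10848438]
 [283.28599442 223.35890799]
 [310.25114765 220.03876036]]
1 1.2978465708398221 [ 523.54511269 -197.30121449    7.39363019] [[-0.3, -0.1], [0.0, 0.2], [0.7, -0.3], [-0.6, -0.8], [0.5, 0.4], [-0.2, 0.6]]
[[ 489.50104875 -180.41922082  105.        ]
 [ 508.16009439 -142.7915712    88.        ]
 [ 470.84200311 -218.04687044   88.        ]
 [ 570.1317265  -220.40289004   64.        ]]
[[278.51930644 210.11909186]
 [273.85014182 209.10848439]
 [283.28599444 223.358908  ]
 [310.25114765 220.03876035]]
```

```bash
cat >> h.py <<'E'
def to(p,yawz=None):
    T=toolT();d=T[:3,:3].T@(np.array(p,float)-T[:3,3])
    print("tool-frame shift mm",np.round(d,1),end=" ")
    if yawz is not None:
        a=R.from_matrix(T[:3,:3])
        t=np.array([np.cos(yawz),np.sin(yawz),0]);t2=T[:3,:3].T@t
        ang=-np.arctan2(t2[1],t2[2]);  # rotation about tool x taking z toward t
        print("turn",round(ang,3),"or",round((ang+np.pi+np.pi)%(2*np.pi)-np.pi,3),end="")
    print()
E
python3 - <<'E'
from h import *
print(np.round(toolT(),3))
to((470,150,230),1.1104);to((489.5,-180.4,230),1.1104)
E
```

```text
[[-0.00000e+00 -9.05000e-01  4.25000e-01  2.86779e+02]
 [ 0.00000e+00  4.25000e-01  9.05000e-01  6.11025e+02]
 [-1.00000e+00  0.00000e+00 -0.00000e+00  2.31312e+02]
 [ 0.00000e+00  0.00000e+00  0.00000e+00  1.00000e+00]]
tool-frame shift mm [   1.3 -361.8 -339.5] turn 0.022 or -3.12
tool-frame shift mm [   1.3 -519.8 -630.3] turn 0.022 or -3.12
```

Emit:
{"op": "apply_moves", "data": {
  "commands": [
    [0,-0.036,-0.034,0,0],
    [0,-0.036,-0.034,0,0],
    [0,-0.036,-0.034,0,0],
    [0,-0.036,-0.034,0,0],
    [0,-0.036,-0.034,0,0]
  ],
  "force": 20
}}

```text
time_s: 1.82
position: [378.0, 379.1, 231.5]
tool_rot: [0.597, -0.379, 0.597, 0.379]
ft_force: [0.9, 0.3, -0.1]
grip_width: -0.002
```

Emit:
{"op": "apply_moves", "data": {
  "commands": [
    [0,-0.036,-0.034,0,0],
    [0,-0.036,-0.034,0,0],
    [0,-0.036,-0.034,0,0],
    [0,-0.036,-0.034,0,0],
    [0,-0.036,-0.034,0,0]
  ]
}}

```text
time_s: 2.45
position: [468.7, 148.8, 231.6]
tool_rot: [0.597, -0.379, 0.597, 0.379]
ft_force: [1.1, 1.1, -0.4]
grip_width: 0.001
```

```bash
python3 - <<'E'
from h import *
print(np.round(toolT(),3))
to((455,-120,230),1.1104)
E
```

```text
[[ 1.00000e-03 -9.05000e-01  4.25000e-01  4.68668e+02]
 [ 0.00000e+00  4.25000e-01  9.05000e-01  1.48768e+02]
 [-1.00000e+00 -0.00000e+00  1.00000e-03  2.31621e+02]
 [ 0.00000e+00  0.00000e+00  0.00000e+00  1.00000e+00]]
tool-frame shift mm [   1.5 -101.8 -249.1] turn 0.022 or -3.12
```

Emit:
{"op": "apply_moves", "data": {
  "commands": [
    [0,-0.02,-0.05,0.022,0],
    [0,-0.02,-0.05,0,0],
    [0,-0.02,-0.05,0,0],
    [0,-0.02,-0.05,0,0],
    [0,-0.021,-0.049,0,0]
  ]
}}

```text
time_s: 3.08
position: [448.8, -119.4, 231.7]
tool_rot: [0.601, -0.373, 0.601, 0.373]
ft_force: [1.3, -0.0, 0.1]
grip_width: -0.002
```

```bash
python3 - <<'E'
from h import *
o=robot.get_obs();im=robot.snapshot("wrist");np.save("w1.npy",toolT(o));cv2.imwrite("pics/w1.png",cv2.resize(im[:,:,::-1],None,fx=1.5,fy=1.5))
print(o["position"],robot.spot_in("stop_top","wrist")[:2])
p=np.array((523.5,-197.3,1.1104));T=camT("wrist",o)[1]
print(proj("wrist",box2w(*p,[(-50,-85,60),(50,-85,60),(50,85,60),(-50,85,60),(0,38,105),(0,-52,64),(48,38,88),(-48,38,88)]),T)*1.5)
E
```

```text
[ 448.77710762 -119.44138275  231.6847093 ] [{'point': [218.0, 218.0], 'score': 0.58}, {'point': [218.2, 234.3], 'score': 0.56}]
[[289.03343785 459.80122498]
 [397.86466029 460.02598953]
 [399.73124321 281.51992152]
 [273.50531334 281.77132838]
 [331.98600135 361.4719606 ]
 [341.67622292 432.3494623 ]
 [397.86939626 351.18043133]
 [271.75429956 351.19553405]]
```

View pics/w1.png

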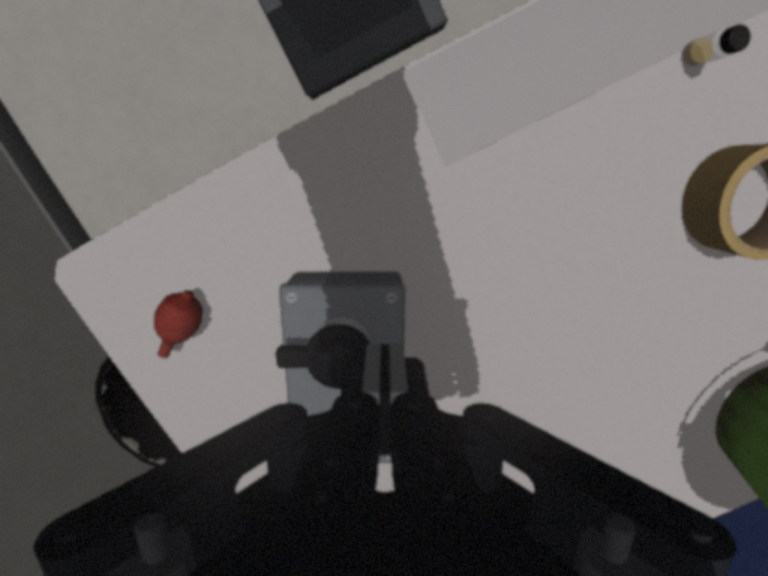

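```bash
python3 - <<'E'
from h import *
im=robot.snapshot("wrist")
c=im[180:320,160:360,::-1].astype(float);c=np.clip(255*(c/255)**0.45,0,255).astype(np.uint8)
cv2.imwrite("pics/w1z.png",cv2.resize(c,None,fx=4,fy=4,interpolation=cv2.INTER_CUBIC))
T=toolT();print((proj("wrist",T[:3,3][None])-[160,180])*4,(proj("wrist",(T@np.array([[0,11,0,1],[0,-11,0,1],[0,0,14,1],[0,0,-14,1],[-19,11,0,1]]).T)[:3].T)-[160,180])*4)
E
```

```text
[[377.53764141 246.33239851]] [[377.29180103 175.35638625]
 [377.77600937 314.27441907]
 [475.35748808 246.14130357]
 [279.73271798 246.37085071]
 [376.38968432 236.29302157]]
```

View pics/w1z.png

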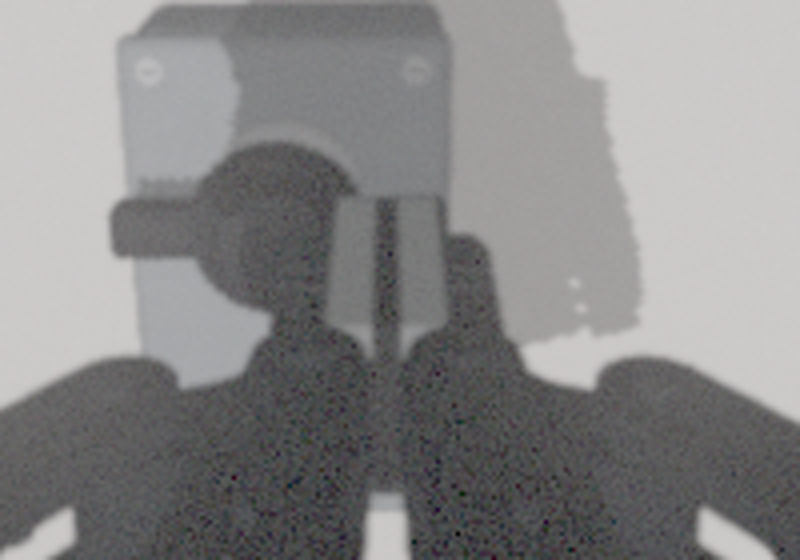

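```bash
python3 - <<'E'
from h import *
to((490.6,-178.2,135),1.1104)
E
```

```text
tool-frame shift mm [ 96.6 -63.4 -33.1] turn -0.005 or 3.137
```

Emit:
{"op": "apply_moves", "data": {
  "commands": [
    [0.02,-0.016,-0.008,0,0],
    [0.026,-0.016,-0.008,0,0],
    [0.026,-0.016,-0.008,0,0],
    [0.025,-0.015,-0.009,0,0],
    [0,0,0,0,0]
  ]
}}

```text
time_s: 3.85
position: [490.4, -175.1, 132.8]
tool_rot: [0.6, -0.372, 0.602, 0.373]
ft_force: [0.0, 0.2, 1.0]
grip_width: 0.002
```

```bash
python3 - <<'E'
from h import *
T=toolT();print(T[:3,3]);im=robot.snapshot("wrist")
c=im[160:310,160:360,::-1].astype(float);c=np.clip(255*(c/255)**0.45,0,255).astype(np.uint8)
cv2.imwrite("pics/w2z.png",cv2.resize(c,None,fx=4,fy=4,interpolation=cv2.INTER_CUBIC))
im=robot.snapshot("scene")
c=im[150:260,230:350,::-1].astype(float);c=np.clip(255*(c/255)**0.6,0,255).astype(np.uint8)
cv2.imwrite("pics/s2z.png",cv2.resize(c,None,fx=5,fy=5,interpolation=cv2.INTER_CUBIC))
print((proj("wrist",box2w(523.5,-197.3,1.1104,[(-50,85,60),(50,85,60),(0,38,105),(0,38,90),(48,38,88),(-48,38,88)]))-[160,160])*4)
print((proj("scene",T[:3,3][None])-[230,150])*5)
E
```

```text
[ 490.37414653 -175.10699586  132.83950754]
[[ 95.30861466 -58.24958779]
 [604.19156145 -59.1774629 ]
 [344.29959139 253.54876308]
 [347.14677536 221.01870101]
 [608.32278443 216.52308181]
 [ 87.28852434 217.05442392]]
[[237.74999184 248.00173198]]
```

View pics/w2z.png

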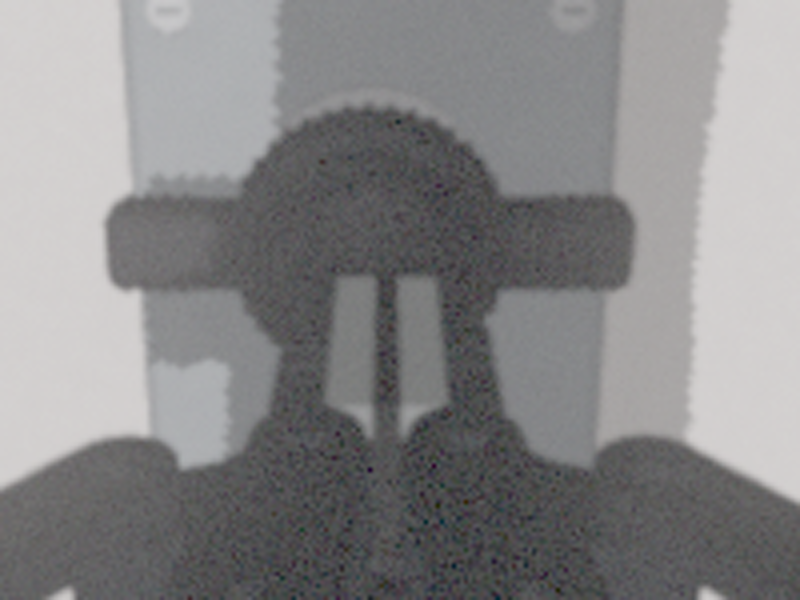

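View pics/s2z.png

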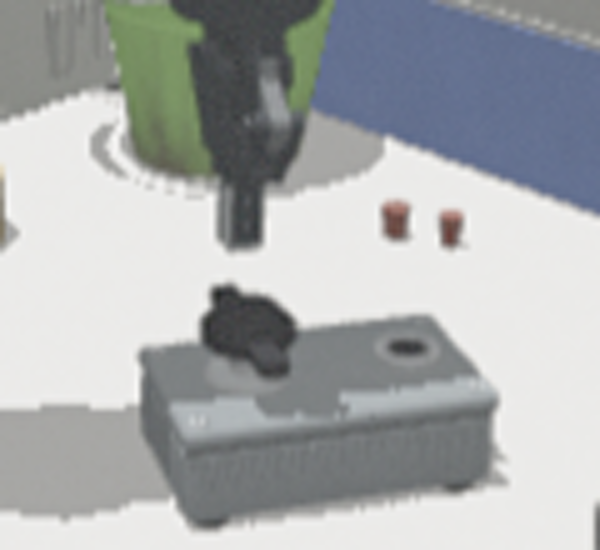

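Emit:
{"op": "apply_moves", "data": {
  "commands": [
    [0.008,-0.0035,-0.003,0,0],
    [0.01,0,0,0,0],
    [0.005,0,0,0,0],
    [0.003,0,0,0,0],
    [0,0,0,0,0]
  ]
}}

```text
time_s: 4.58
position: [492.5, -179.5, 108.2]
tool_rot: [0.601, -0.373, 0.601, 0.373]
ft_force: [-0.1, -0.7, 0.6]
grip_width: 0.002
```

Emit:
{"op": "apply_moves", "data": {
  "commands": [
    [0.002,0,0,0,0],
    [0.0015,0,0,0,0],
    [0.0015,0,0,0,0],
    [0.001,0,0,0,0],
    [0,0,0,0,0]
  ]
}}

```text
time_s: 5.2
position: [492.7, -179.6, 102.3]
tool_rot: [0.601, -0.373, 0.601, 0.373]
ft_force: [-0.2, -0.1, 2.2]
grip_width: -0.0
```

Emit:
{"op": "apply_moves", "data": {
  "commands": [
    [0.0015,0,0,0,0],
    [0.0015,0,0,0,0],
    [0.001,0,0,0,0],
    [0.001,0,0,0,0],
    [0,0,0,0,0]
  ]
}}

```text
time_s: 5.82
position: [492.6, -179.6, 97.2]
tool_rot: [0.601, -0.373, 0.601, 0.373]
ft_force: [0.2, 0.7, 0.5]
grip_width: -0.002
```

Emit:
{"op": "apply_moves", "data": {
  "commands": [
    [0.0006,0,0,0,0],
    [0,0,0,0,0],
    [-0.005,0,0,0,0],
    [-0.015,0,0,0,0],
    [-0.02,0,0,0,0]
  ]
}}

```text
time_s: 6.45
position: [492.5, -179.7, 137.8]
tool_rot: [0.601, -0.372, 0.601, 0.373]
ft_force: [-0.3, -0.5, 0.1]
grip_width: 0.002
```

```bash
cat > look.py <<'E'
import sys
from h import *
n=sys.argv[1];T=toolT();print(T[:3,3]);im=robot.snapshot("wrist")
c=im[160:310,160:360,::-1].astype(float);c=np.clip(255*(c/255)**0.45,0,255).astype(np.uint8)
a=cv2.resize(c,None,fx=2.6,fy=2.6,interpolation=cv2.INTER_CUBIC)
im=robot.snapshot("scene")
c=im[170:250,240:340,::-1].astype(float);c=np.clip(255*(c/255)**0.6,0,255).astype(np.uint8)
b=cv2.resize(c,None,fx=5.2,fy=5.2,interpolation=cv2.INTER_CUBIC);cv2.imwrite(f"pics/{n}a.png",a);cv2.imwrite(f"pics/{n}b.png",b)
E
python3 look.py p3
```

```text
[ 492.52328609 -179.68788138  137.78971945]
```

View pics/p3a.png

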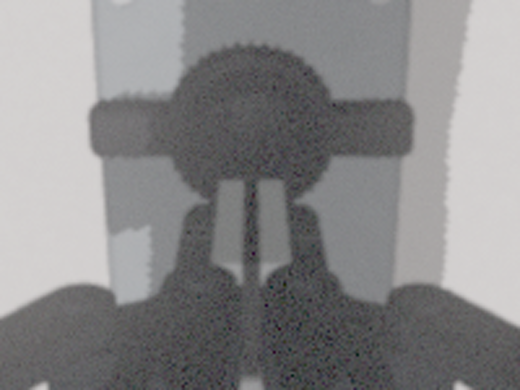

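View pics/p3b.png

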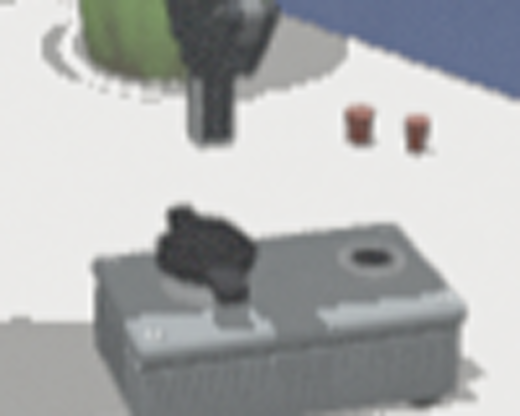

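Emit:
{"op": "apply_moves", "data": {
  "commands": [
    [0,0.014,0.0215,0,0],
    [0,0.014,0.0215,0,0],
    [0.012,0,0,0,0],
    [0.014,0,0,0,0],
    [0,0,0,0,0]
  ]
}}

```text
time_s: 7.18
position: [485.8, -129.4, 109.5]
tool_rot: [0.6, -0.372, 0.602, 0.373]
ft_force: [0.4, -0.1, 0.2]
grip_width: -0.001
```

```bash
python3 look.py p4
```

```text
[ 485.83133621 -129.37855886  109.48969793]
```

View pics/p4a.png

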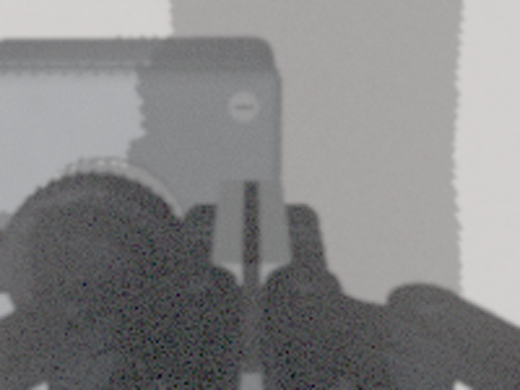

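View pics/p4b.png

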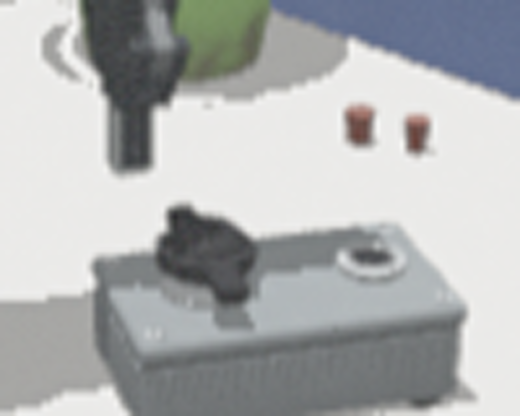

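Emit:
{"op": "apply_moves", "data": {
  "commands": [
    [0.012,0,0,0,0],
    [0.012,0,0,0,0],
    [0.01,0,0,0,0],
    [0.004,0,0,0,0],
    [0,0,0,0,0]
  ]
}}

```text
time_s: 7.9
position: [486.6, -128.7, 72.4]
tool_rot: [0.601, -0.372, 0.601, 0.373]
ft_force: [-0.8, 0.6, 0.1]
grip_width: 0.002
```

```bash
python3 look.py p5
```

```text
[ 486.55729486 -128.68892797   72.43773852]
```

View pics/p5a.png

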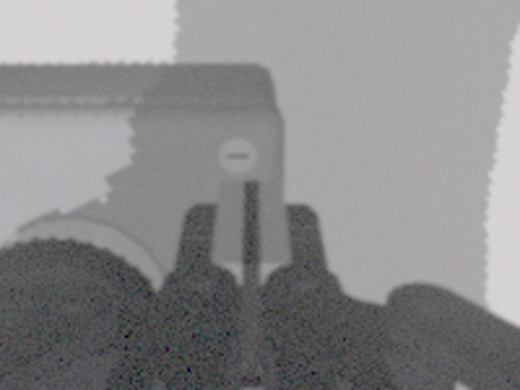

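View pics/p5b.png

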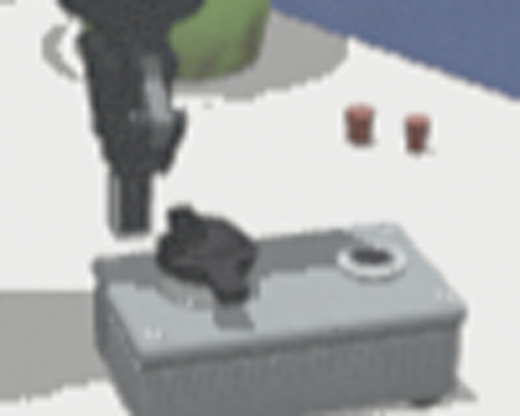

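Emit:
{"op": "apply_moves", "data": {
  "commands": [
    [0,-0.005,0,0,0],
    [0,-0.004,-0.001,0,0],
    [0,-0.004,0,0,0],
    [0,-0.003,-0.001,0,0],
    [0,0,0,0,0]
  ]
}}

```text
time_s: 8.62
position: [500.1, -137.4, 72.6]
tool_rot: [0.601, -0.372, 0.601, 0.373]
ft_force: [-1.2, 4.1, 2.7]
grip_width: -0.004
```

Emit:
{"op": "apply_moves", "data": {
  "commands": [
    [0,-0.003,0,0,0],
    [0,-0.003,-0.001,0,0],
    [0,-0.002,0,0,0],
    [0,-0.002,0,0,0],
    [0,0,0,0,0]
  ]
}}

```text
time_s: 9.25
position: [508.9, -143.0, 72.7]
tool_rot: [0.601, -0.373, 0.601, 0.372]
ft_force: [-0.3, 1.4, -0.5]
grip_width: -0.0
```

```bash
python3 look.py p6; python3 -c "
from h import *
d=toolT()[:2,3]-[492.5,-179.7];print(.444*d[0]+.896*d[1],-.896*d[0]+.444*d[1])"
```

```text
[ 508.87384238 -143.02651429   72.69354223]
40.13668989775576 1.8517907617952343
```

View pics/p6b.png

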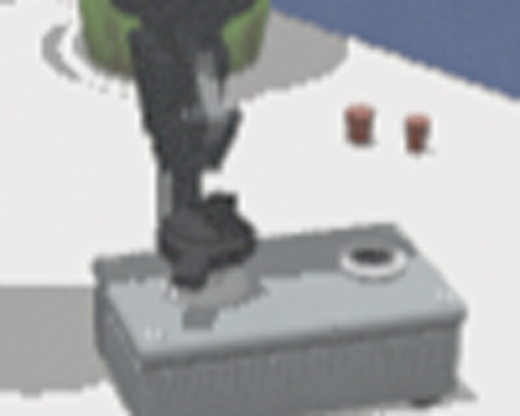

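View pics/p6a.png

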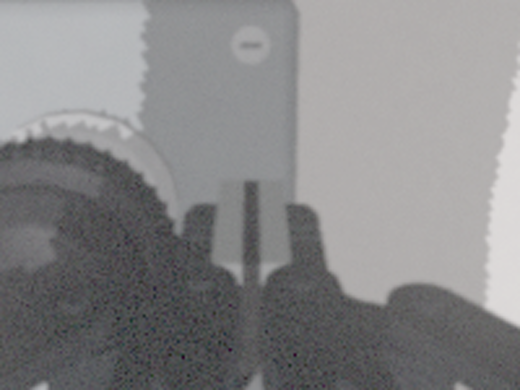

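Emit:
{"op": "apply_moves", "data": {
  "commands": [
    [0,-0.0015,0,0,0],
    [0,-0.0015,0,0,0],
    [0,0,0,0,0],
    [0,0,0,0,0],
    [0,0,0,0,0]
  ]
}}

```text
time_s: 9.98
position: [511.3, -144.2, 72.7]
tool_rot: [0.601, -0.373, 0.601, 0.373]
ft_force: [-2.7, 0.7, 0.9]
grip_width: 0.001
```

```bash
python3 look.py p7; python3 -c "
from h import *
d=toolT()[:2,3]-[492.5,-179.7];print(.444*d[0]+.896*d[1],-.896*d[0]+.444*d[1])"
```

```text
[ 511.27822994 -144.201294     72.70151016]
40.17528665565127 -1.07350454670914
```

View pics/p7b.png

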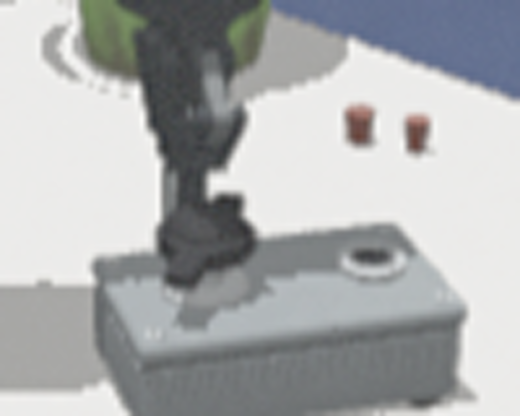

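Emit:
{"op": "apply_moves", "data": {
  "commands": [
    [0,0.006,0.001,0,0],
    [0,0.006,0.001,0,0],
    [0,0.007,0.001,0,0],
    [0,0.007,0,0,0],
    [0,0.006,0,0,0]
  ]
}}

```text
time_s: 10.7
position: [483.6, -127.0, 72.8]
tool_rot: [0.601, -0.373, 0.601, 0.373]
ft_force: [0.2, -0.2, 0.4]
grip_width: 0.001
```

```bash
python3 look.py p8; python3 -c "
from h import *
d=toolT()[:2,3]-[492.5,-179.7];print(.444*d[0]+.896*d[1],-.896*d[0]+.444*d[1])"
```

```text
[ 483.57992333 -127.04997696   72.76546819]
43.238044596429866 31.532908936999902
```

View pics/p8b.png

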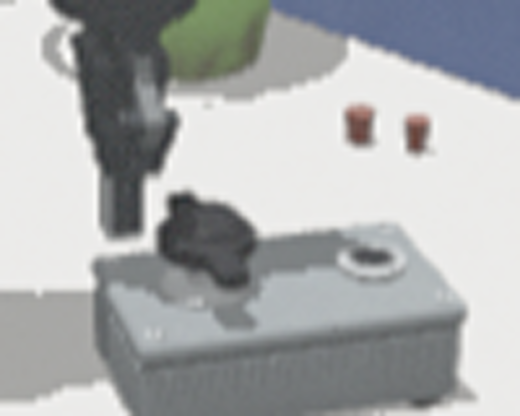

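View pics/p8a.png

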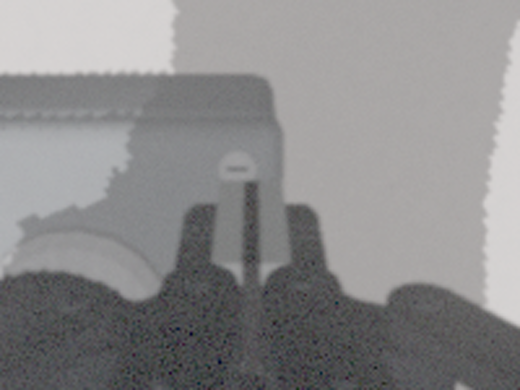

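The head is out: its cap is about 15 px higher in the scene crop, and the wings have sprung back. Now I'll lift clear.

Emit:
{"op": "apply_moves", "data": {
  "commands": [
    [-0.02,0,0,0,0],
    [-0.03,0,0,0,0],
    [-0.04,0.01,0,0,0],
    [-0.04,0.02,0,0,0],
    [-0.02,0.02,0,0,0]
  ]
}}

```text
time_s: 11.42
position: [439.4, -105.1, 224.5]
tool_rot: [0.602, -0.373, 0.6, 0.372]
ft_force: [0.1, 0.8, -0.3]
grip_width: -0.006
```

Emit:
{"op": "apply_moves", "data": {
  "commands": [
    [0,0,0,0,0],
    [0,0,0,0,0],
    [0,0,0,0,0],
    [0,0,0,0,0],
    [0,0,0,0,0]
  ]
}}

```text
time_s: 12.05
position: [439.2, -105.2, 222.4]
tool_rot: [0.601, -0.372, 0.601, 0.373]
ft_force: [0.5, -0.4, -0.3]
grip_width: 0.003
```

```bash
python3 look.py p9; python3 - <<'E'
import cv2
a=cv2.imread("pics/scene0.png")[170:250,240:340];print(a.shape)
cv2.imwrite("pics/p9c.png",cv2.hconcat([cv2.resize(a,(380,304),interpolation=2),cv2.resize(cv2.imread("pics/p9b.png"),(380,304))]))
E
```

```text
[ 439.18831989 -105.22376417  222.36374829]
(80, 100, 3)
```

View pics/p9c.png

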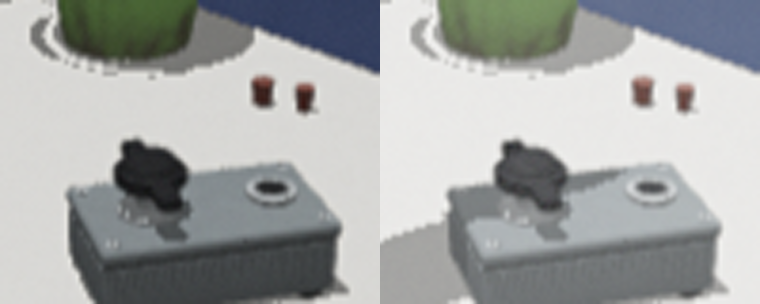

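View pics/p9a.png

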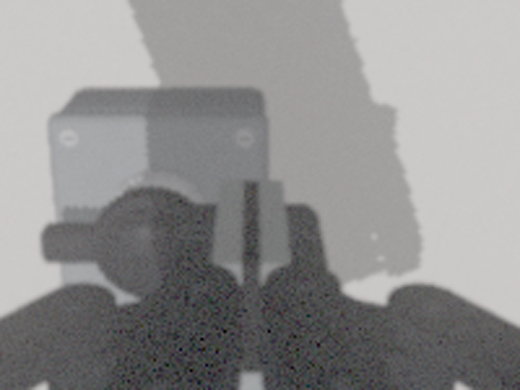

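The before and after views match: the head is fully out, the wings are square to the box, and the box hasn't moved.

```bash
python3 -c "
from rig import robot
print(robot.sign_off())"
```

```text
the job is handed in; nothing more can be done
None
```

The stop button test is done and handed in after about 12 s of the 45 s allowed; the sign-off gave no verdict.

- **Press:** I pushed the mushroom head straight down with the shut fingertips. The upward force read about 2 N and then fell away as the head dropped in. With the finger lifted clear, the scene picture showed the head staying in.
- **Release:** I pushed wing_a on its +y side, clockwise to about 0.55 rad by my estimate from the finger position. Forces read about 5 N or less, and after backing off the head was up and the wings had sprung back.
- **Final check:** before and after scene pictures match: head fully out, wings square to the box, and box unmoved. The arm stayed clear of the start button, which looks unchanged. The arm is well above the box and touching nothing.
- **Not checked:** I took no close-up of the tape roll, vial or stopper at the end. Apart from the first crossing at about 230 mm height, the arm stayed over the box.
- **Disagreement:** the top camera's first estimate of the button was about 3 mm off what the wrist and scene views gave. I corrected for this before pressing.

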